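# Tighten the grinder's lock ring with the pin key

### The arm

A 6-joint arm with a two-finger parallel gripper is mounted at the origin on a cart in front of the work surface, level with it; the furniture and walls round the work are solid. World frame = base frame: x ahead of the robot, y to its left, z up, the work surface at z = 0. Lengths are in m, angles in rad, forces in N, time in s.
With the tool pointing down it reaches from about 0.35 to 0.85 m from the base axis. Payload 8.1 kg.
Tool frame: the origin (TCP) lies between the finger pads, 19 mm behind the fingertips; this is the grasp point; z points along the fingers, y is the line along which they close (so a half turn about z gives the same grasp; the last joint's range is limited). The gripper opens to 93 mm and grips with 3 to 60 N. Pads are 15 mm wide; open, the fingers measure 128 mm over their backs; the gripper's body (75 mm by 188 mm) begins 65 mm behind the grasp point.
Start: joints at [1.152, 0.13, 1.488, -0, 1.523, -0.085], TCP at [0.197, 0.567, 0.237] pointing down, gripper open.
Joint ranges: [-2.96, 2.96], [-0.89, 2.26], [0.02, 2.5], [-1.34, 4.48], [0, 2.73], [-2.66, 2.66]. Speed limits (rad/s): [2.39, 2.39, 2.79, 3.14, 3.14, 3.14].

### API

Orientations are given as a rotation vector (axis times angle).
In Python, from plant import monitor, eyes, ticket gives the robot as it stands.
- The arm moves only by the tool arm_command, never from a script. Its argument "deltas" is a list that holds one entry, the list of rows, each a list of 6 numbers: the shift along the world's x, y, z in cm, then the turn, a rotation vector about the world's x, y, z in degrees. In form: [[[tx, ty, tz, rx, ry, rz], ...]]. A call has 1 to 12 rows; each row shifts and turns the commanded pose from where the row before left it; what a row does not reach is not made up. A row lasts 1/12 s, in which the tool goes at most 41.7 mm and 7.16 degrees, less where a joint would pass 70% of its speed; a pose out of reach is approached as far as the arm can. A call is refused whole if a number of a shift passes 4.17 or a number of a turn 7.16, either way. A call with a gripper value outside its range is refused whole. "gripper" is the opening, from -1 (shut) to 1 (fully open), set as the call begins (left out, the last holds). The fingers move at their own pace and stop on an object; "squeeze" is the grip in N (left out, the last holds). Time passes only in rows, so rows that do not move let the fingers close. It gives the time, the measured TCP pose, the force, the opening and the grip force at its end, in the units of the state.
- monitor.read_state(): the state, without advancing time (a new reading comes with each control period).
- eyes.read_camera(name): name is "scene" or "side" or "wrist"; returns the picture (480x640x3 uint8, blue, green, red); there is no depth.
- eyes.camera_model(name): a dict with "fx", "fy", "cx", "cy" (pixels), "k1" (the pictures are not rectified: a ray, as slopes to the right and down, at radius r is drawn at 1 + k1 r^2 times it, then the intrinsics apply), "rvec" (rotation vector, rad) and "tvec" (3), from world to camera coordinates, as OpenCV has them. Camera axes: x right, y down, z forward; pixel columns grow to the right and rows downward; lengths in m; the calibration is good to about 2 mm. A picture is of the moment at which its call begins: read the wrist's pose just before it. camera_model takes no time and is no camera call; for the wrist camera it gives the pose at the moment of the call.
- ticket.close_job(): hands the job in; it is judged then, once.
The state is a dict: "t": time; "q": joint angles; "dq": joint speeds; "joint_torque": joint torques, N m; "tool_pos": TCP position; "orientation": TCP orientation; "force": force on the tool from outside, world axes, zero at the start; "wrist_torque": the same for the moment, N m; "opening": finger opening in m; "gripper_force": force on a finger pad.
Only numpy, scipy, OpenCV 4.12 (cv2) and the standard library are available. Lean on these libraries where they do the work, as an engineer would, in place of code of your own. Each camera call takes 0.05 s, during which the arm holds its last target. There are 200 camera calls.

### The job

The hopper is off the coffee grinder and its burr lock ring is loose. Take the two-pronged pin key from its wooden stand, get both prongs fully into the ring's two holes before turning it, turn the ring clockwise (seen from above) until it is tight against its stop, then put the key back upright, fully down in its stand. Work gently: do not force the key against the grinder, keep the gripper's fingers off the grinder, and leave the other things where they are.

Things in the scene. Friction and masses are not known exactly. Their poses are not given: they have to be found in the camera images.
- pin_key: Loose pin key (face spanner), 0.10-0.20 kg: two round steel prongs pointing down, 6 mm diameter, 8 mm long, 44 mm between centres; above them a steel crossbar 58 x 14 x 12 mm. Origin: midway between the prong tips. z up, x along the line of the prongs and the crossbar. In key z: prongs 0 to 8 mm, crossbar 8 to 20 mm, handle 20 to 62 mm. A half turn about z gives the same key.
- key_grip (a point): Point on the pin key's axis to grasp, 44 mm above its prong tips, in the middle of its upright flat black handle: 34 mm long (along key x), 12 mm thick (along key y, pinch it this way), 42 mm high. Axes as the key's. A TCP here leaves the fingertips 5 mm above the crossbar.
- key_stand: Fixed wooden block 84 x 44 x 20 mm, two round wells in its top, 12 mm diameter, 14 mm deep, at x = -22 and +22 mm. Origin: centre of its underside, on the worktop; x along the line of wells. At the start the key stands in it, crossbar resting on the block, key origin 12 mm above the stand's origin, with up to 3 mm sideways play. It goes back the same way.
- grinder: Fixed round grey coffee grinder without its hopper, about 124 mm diameter at the foot, 104 mm at the top, a black chute at its front (-x). Origin: centre of its underside. Its top rim is 120 mm high, with a round recess of 71 mm diameter in which the lock ring sits.
- ring_top (a point): Centre of the lock ring's upper face, on its axis; at rest 123 mm above the grinder's origin, 3 mm proud of the rim. Axes as the grinder's; not turning with it. Steel ring, 69 mm diameter, bore 27 mm, two round holes 8.5 mm diameter, 9 mm deep, facing each other across the bore, 44 mm between centres. A key fully in has its crossbar on the ring, prongs 8 mm deep.
- ring_float (a joint): How far the ring is pressed down on its spring, m: 0 at rest, gives way up to 0.005, then hard. It takes about 0.3 N to start and 0.7 N more for each mm (about 3 N at 4 mm); released it comes back up. Prongs pressed on the ring beside the holes push it down; when the key is turned slowly and they meet the holes the ring springs up round them and the push falls away.
- lock_ring (a joint): How far the ring is screwed round, rad: grows clockwise from above; 0 to 0.15 at the start, hard stop at 0.60. About 0.18 N m turns it (a light rub does not); at 0.3 to 0.4 N m on the stop it is tight, over 0.7 is forced. The holes' place is NOT measured: their line is at h minus this value (counter-clockwise) from the grinder's x axis, h unknown, -0.45 to +0.45: look or feel for them.
- mug: Speckled stone mug, 84 mm, 100 mm high; a bystander, leave it where it is. Origin: centre of its underside.
- beans_jar: Glass jar with a green lid, 95 mm, 141 mm high; a bystander, leave it where it is. Origin: centre of its underside.
- tea_box: Tea carton, 128 x 69 x 79 mm; a bystander, leave it where it is. Origin: centre of its underside.
- prep_bowl: Cream bowl, 140 mm, 60 mm high; a bystander, leave it where it is. Origin: centre of its underside.
- cork: Cork stopper, 29 mm, 30 mm high; a bystander, leave it where it is. Origin: centre of its underside.
- teaspoon_used: Teaspoon lying, 130 mm; a bystander, leave it where it is. Origin: centre of its underside.
- salt_shaker: Salt shaker, 44 mm, 90 mm high; a bystander, leave it where it is. Origin: centre of its underside.
- scissors: Scissors lying, 199 mm; a bystander, leave it where it is. Origin: centre of its underside.
Not all that is in view belongs to the job. There is more than one size of the key_stand; the job needs the largest.

How it is judged:
By the outcome, as a careful person would: the job done as asked, in the order asked, and still so for the second after the job is handed in, with the robot touching nothing.
It also fails if it takes over 72 s, if anything falls off the work surface, if the arm or the gripper's body presses on something with over 40 N, if the wrist force passes 120 N, or if a joint passes its speed limit or range.

## Working session

There is one attempt and no reset: what is moved stays moved. The work goes in short steps, Python scripts to look and compute and a tool call to move; the robot and the scene stay as the last step left them, time stands still between calls to the robot, and variables do not carry over. Pictures are saved under pics/ and viewed, at most 10 in all, crops included, and the job is handed in when it is done.

Besides the shell and the picture viewer there is one more tool, called after "Emit:" as name(argument=value, ...), one argument or row to a line, values as JSON. arm_command: Moves the arm, as the interface text tells. Its arguments: {"type":"object","properties":{"deltas":{"type":"array"},"gripper":{"type":"number"},"squeeze":{"type":"number"}},"required":["deltas"]}

```bash
mkdir -p pics; ls; cat > h.py <<'E'
import numpy as np, cv2
from plant import monitor, eyes, ticket
def shot(n,f):
    m=eyes.camera_model(n); im=eyes.read_camera(n); cv2.imwrite('pics/'+f,im); return im,m
def ray(m,u,v):
    K=np.array([[m['fx'],0,m['cx']],[0,m['fy'],m['cy']],[0,0,1.]])
    p=cv2.undistortPoints(np.array([[[u,v]]],float),K,np.array([m['k1'],0,0,0]))  # approx k1 model
    d=np.array([p[0,0,0],p[0,0,1],1.]); R=cv2.Rodrigues(np.array(m['rvec'],float))[0]
    return -R.T@np.array(m['tvec'],float), R.T@d
def onz(m,u,v,z):
    c,d=ray(m,u,v); return c+d*(z-c[2])/d[2]
def proj(m,P):
    K=np.array([[m['fx'],0,m['cx']],[0,m['fy'],m['cy']],[0,0,1.]])
    return cv2.projectPoints(np.array(P,float).reshape(-1,1,3),np.array(m['rvec'],float),np.array(m['tvec'],float),K,np.array([m['k1'],0,0,0.]))[0][:,0]
def tri(*a):  # (m,u,v)...
    A=np.zeros((3,3));b=np.zeros(3)
    for x in a:
        c,d=ray(*x); d/=np.linalg.norm(d); Q=np.eye(3)-np.outer(d,d); A+=Q;b+=Q@c
    return np.linalg.solve(A,b)
E
python3 - <<'E'
from h import *
a,m=shot('scene','scene.png'); b,m2=shot('side','side.png'); c,m3=shot('wrist','wrist.png')
for x in (m,m2,m3):
    print({k:np.round(v,4).tolist() for k,v in x.items()}, 'cam',np.round(ray(x,320,240)[0],3))
print(monitor.read_state())
E
```

```text
pics
{'fx': 588.4702, 'fy': 588.4702, 'cx': 318.3406, 'cy': 232.0668, 'k1': -0.0457, 'rvec': [1.8361, -0.9058, 0.5475], 'tvec': [-0.2594, 0.3092, 1.0889]} cam [-0.501 -0.75   0.731]
{'fx': 576.1785, 'fy': 576.1785, 'cx': 328.8059, 'cy': 237.8344, 'k1': -0.0492, 'rvec': [2.1726, -0.5194, 0.2857], 'tvec': [-0.4555, 0.3077, 1.249]} cam [ 0.012 -0.919  1.008]
{'fx': 425.0075, 'fy': 425.0075, 'cx': 318.0648, 'cy': 238.2558, 'k1': -0.0312, 'rvec': [-2.368, -1.6863, -0.2308], 'tvec': [-0.598, -0.0312, 0.3908]} cam [0.124 0.591 0.383]
{'t': 0.15, 'q': array([ 1.15162054e+00,  1.31021759e-01,  1.48902210e+00,  1.18641700e-05,
        1.52302178e+00, -8.53985550e-02]), 'dq': array([ 0.00026074, -0.0011724 , -0.00401788, -0.00160417,  0.00104221,
       -0.00040512]), 'joint_torque': array([ 8.81706037e-04, -5.60477936e+01, -4.92334235e+01,  7.68348807e-02,
        3.06460960e-02, -7.26076291e-05]), 'tool_pos': array([0.19637121, 0.56651151, 0.23661192]), 'orientation': array([-5.21803453e-01, -3.09756975e+00,  2.23560918e-03]), 'force': array([-0.0202797 , -0.14361476, -0.34419759]), 'wrist_torque': array([-0.00564371,  0.03659292, -0.04094277]), 'gripper_force': 0.0, 'opening': 0.09297629798677363}
```

View pics/scene.png

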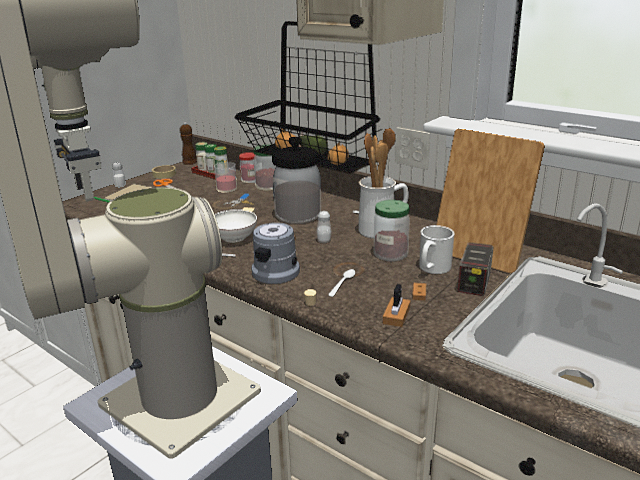

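View pics/side.png

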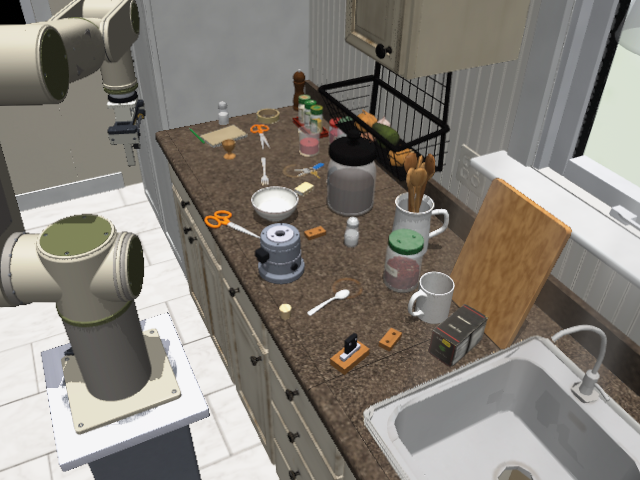

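The scene view shows the key in its stand at about (397,303) and the grinder at (275,252), with its ring at about (273,231). In the side view they are at (350,350) and (281,252), ring at (280,234). Two smaller stands are empty.

```bash
python3 - <<'E'
from h import *
S=eyes.camera_model('scene');D=eyes.camera_model('side')
print('ring',tri((S,273,231),(D,280,234)))
print('handle top',tri((S,398,286),(D,350,337)))
a=cv2.imread('pics/scene.png');b=cv2.imread('pics/side.png')
x=cv2.resize(a[270:340,360:450],None,fx=4.4,fy=4.4,interpolation=2)
y=cv2.resize(b[320:380,320:410],None,fx=4.4,fy=4.4,interpolation=2)
z=cv2.resize(a[210:295,235:315],None,fx=4,fy=4,interpolation=2)
w=cv2.resize(b[215:290,245:320],None,fx=4,fy=4,interpolation=2)
H=np.zeros((600,800,3),np.uint8)
H[:x.shape[0],:x.shape[1]]=x[:600];H[:y.shape[0],400:400+y.shape[1]]=y[:,:400]
H[310:600,:z.shape[1]]=z[:290];H[310:600,400:400+w.shape[1]]=w[:290]
cv2.imwrite('pics/crop.png',H)
E
```

```text
ring [0.46255345 0.17678551 0.12279624]
handle top [ 0.46888109 -0.18269167  0.08401928]
```

View pics/crop.png

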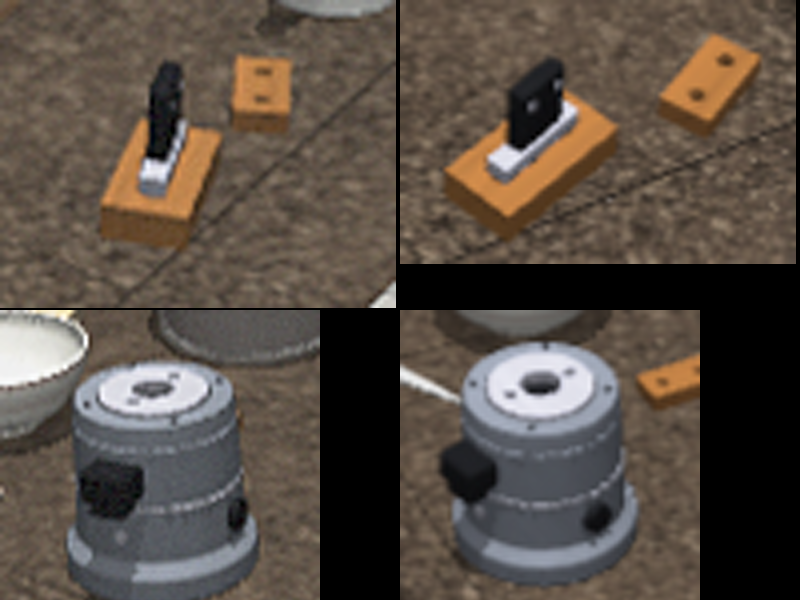

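The crop shows the ring holes at about (268.3,233)/(278.8,226.5) in the scene view and (272.3,236)/(288,230.5) in the side view. The key stands with its crossbar along the block.

```bash
python3 - <<'E'
from h import *
S=eyes.camera_model('scene');D=eyes.camera_model('side');W=eyes.camera_model('wrist')
ang=lambda d:np.degrees(np.arctan2(d[1],d[0]))
p=[tri((S,268.3,233),(D,272.3,236)),tri((S,278.8,226.5),(D,288,230.5))]
print('holes',p,ang(p[1]-p[0]))
# crossbar ends top: scene crop (153,180)->, (180,125); side (500,160),(570,108)
f=4.4
q=[tri((S,360+153/f,270+180/f),(D,320+100/f,320+160/f)),tri((S,360+180/f,270+125/f),(D,320+172/f,320+108/f))]
print('bar',q,ang(q[1]-q[0]))
c,d=ray(W,W['cx'],W['cy']);print('wrist fwd',c,d)
R=cv2.Rodrigues(monitor.read_state()['orientation'])[0];print(R)
print('cam in tool',R.T@(c-monitor.read_state()['tool_pos']),R.T@d)
Rc=cv2.Rodrigues(W['rvec'])[0];print('cam axes in tool',(Rc@R).T)
E
```

```text
holes [array([0.43890293, 0.17056951, 0.12813716]), array([0.4852196 , 0.17732055, 0.12644898])] 8.29293511166735
bar [array([ 0.45195628, -0.1857798 ,  0.03124123]), array([ 0.50082655, -0.17240008,  0.03361474])] 15.311268821404708
wrist fwd [0.12406051 0.59089731 0.38327449] [ 0.25621899 -0.09088773 -0.96233635]
[[-9.44811380e-01  3.27614230e-01 -6.10343559e-04]
 [ 3.27614770e-01  9.44810439e-01 -1.34064344e-03]
 [ 1.37445098e-04 -1.46661274e-03 -9.99998915e-01]]
cam in tool [ 0.07632928 -0.00086515 -0.14665097] [-2.71987047e-01 -5.19315680e-04  9.62300772e-01]
cam axes in tool [[ 2.47769541e-04 -9.62300881e-01 -2.71987047e-01]
 [ 9.99999783e-01  4.04256749e-04 -5.19315680e-04]
 [ 6.09690536e-04 -2.71986859e-01  9.62300772e-01]]
```

Emit:
arm_command(
  deltas=[
    [[2.2, -3.25, 0.3, 0, 0, 2.2], [2.2, -3.25, 0.3, 0, 0, 2.2], [2.2, -3.25, 0.3, 0, 0, 2.2], [2.2, -3.25, 0.3, 0, 0, 2.2], [2.2, -3.25, 0.3, 0, 0, 2.2], [2.2, -3.25, 0.3, 0, 0, 2.2], [2.2, -3.25, 0.3, 0, 0, 2.2], [2.2, -3.25, 0.3, 0, 0, 2.2], [2.2, -3.25, 0.3, 0, 0, 2.2], [2.2, -3.25, 0.3, 0, 0, 2.2], [2.2, -3.25, 0.3, 0, 0, 2.2], [2.2, -3.25, 0.3, 0, 0, 2.2]],
  ],
)

```text
t: 1.15
tool_pos: [0.4611, 0.175, 0.2735]
orientation: [-0.202, 3.135, 0.0]
force: [1.3, 1.8, -0.4]
opening: 0.093
gripper_force: 0.0
```

Emit:
arm_command(
  deltas=[
    [[0, 0, 0, 0, 0, 0], [0, 0, 0, 0, 0, 0], [0, 0, 0, 0, 0, 0]],
  ],
)

```text
t: 1.4
tool_pos: [0.4602, 0.177, 0.2731]
orientation: [0.197, -3.135, -0.001]
force: [-0.2, 0.8, -0.3]
opening: 0.0931
gripper_force: 0.0
```

```bash
python3 - <<'E'
from h import *
s=monitor.read_state();print(s['t'],s['tool_pos'],s['q'],s['force'])
im,m=shot('wrist','w1.png'); np.savez('w1.npz',**m)
print(proj(m,[.4625,.176,.123]))
E
```

```text
1.4 [0.46023172 0.17703315 0.27307641] [ 2.62816901e-01 -1.73907680e-01  1.72358396e+00  5.16416317e-04
  1.59272334e+00 -1.43344739e+00] [-0.19290724  0.84468102 -0.26228641]
[[316.97694719 231.76808227]]
```

View pics/w1.png

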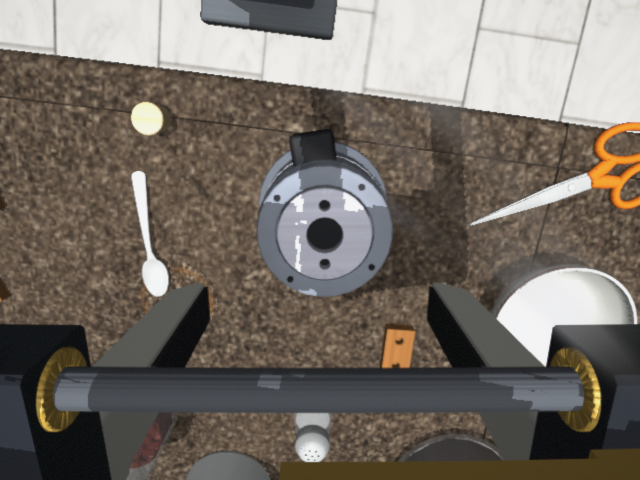

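The wrist view shows the ring bore at about (325,234) and the holes at about (324,205) and (325,264). I'll refine these by blobs and take a second place on the way to the key.

Emit:
arm_command(
  deltas=[
    [[0, -2.7, 0.3, 0, 0, 1], [0, -2.7, 0.3, 0, 0, 1], [0, -2.6, 0.4, 0, 0, 1], [0, 0, 0, 0, 0, 0], [0, 0, 0, 0, 0, 0], [0, 0, 0, 0, 0, 0]],
  ],
)

```text
t: 1.95
tool_pos: [0.4602, 0.0983, 0.2833]
orientation: [0.283, -3.129, -0.001]
force: [-0.2, 0.4, 0.3]
opening: 0.0929
gripper_force: 0.0
```

```bash
cat >> h.py <<'E'
def darkblobs(im,c,r,thr,amin):
    x0,y0=int(c[0]-r),int(c[1]-r); g=cv2.cvtColor(im[y0:y0+2*r,x0:x0+2*r],cv2.COLOR_BGR2GRAY)
    g=cv2.resize(g,None,fx=4,fy=4,interpolation=cv2.INTER_CUBIC)
    n,l,s,ce=cv2.connectedComponentsWithStats((g<thr).astype(np.uint8))
    return [(round(ce[i][0]/4+x0-.375,2),round(ce[i][1]/4+y0-.375,2),s[i][4]/16,(s[i][2]/4,s[i][3]/4)) for i in range(1,n) if s[i][4]/16>amin]
E
python3 - <<'E'
from h import *
m1=dict(np.load('w1.npz'));im1=cv2.imread('pics/w1.png')
im,m=shot('wrist','w2.png'); np.savez('w2.npz',**m)
print(monitor.read_state()['tool_pos'])
c1=(324.5,234);c2=proj(m,[.4625,.176,.123])[0]; print(c2)
for t in (70,90):
  print('1',darkblobs(im1,c1,46,t,12)); print('2',darkblobs(im,c2,46,t,12))
E
```

```text
[0.46017575 0.0984236  0.2831934 ]
[419.18977405 246.22439326]
1 [(np.float64(324.13), np.float64(204.61), np.float64(72.25), (np.float64(10.25), np.float64(9.0))), (np.float64(284.4), np.float64(206.45), np.float64(17.875), (np.float64(8.75), np.float64(12.5))), (np.float64(324.29), np.float64(233.88), np.float64(905.3125), (np.float64(35.25), np.float64(32.5))), (np.float64(324.39), np.float64(262.46), np.float64(51.75), (np.float64(9.25), np.float64(7.0))), (np.float64(289.86), np.float64(277.85), np.float64(18.8125), (np.float64(6.0), np.float64(3.75)))]
2 [(np.float64(383.52), np.float64(211.78), np.float64(24.4375), (np.float64(5.5), np.float64(5.75))), (np.float64(428.41), np.float64(220.14), np.float64(45.25), (np.float64(8.75), np.float64(7.25))), (np.float64(424.57), np.float64(248.67), np.float64(762.6875), (np.float64(32.25), np.float64(29.75))), (np.float64(379.12), np.float64(250.96), np.float64(30.375), (np.float64(3.75), np.float64(27.0))), (np.float64(421.99), np.float64(275.38), np.float64(41.375), (np.float64(8.75), np.float64(6.5))), (np.float64(432.25), np.float6
[... 1560 characters left out ...]
4(9.25))), (np.float64(425.3), np.float64(249.22), np.float64(878.25), (np.float64(34.5), np.float64(32.75))), (np.float64(422.17), np.float64(276.37), np.float64(67.5), (np.float64(9.75), np.float64(9.0))), (np.float64(393.48), np.float64(281.75), np.float64(18.875), (np.float64(15.25), np.float64(11.5))), (np.float64(463.3), np.float64(281.92), np.float64(13.5), (np.float64(3.0), np.float64(6.0))), (np.float64(433.62), np.float64(288.69), np.float64(58.375), (np.float64(12.75), np.float64(7.5))), (np.float64(386.48), np.float64(288.92), np.float64(33.4375), (np.float64(7.0), np.float64(5.5))), (np.float64(374.65), np.float64(289.96), np.float64(13.5), (np.float64(5.25), np.float64(4.25)))]
```

```bash
python3 - <<'E'
from h import *
m1=dict(np.load('w1.npz'));m2=dict(np.load('w2.npz'))
P=[((324.11,204.84),(428.84,220.98)),((324.27,234.53),(425.3,249.22)),((324.4,263.39),(422.17,276.37))]
for a,b in P: print(tri((m1,*a),(m2,*b)), onz(m1,*a,.123),onz(m2,*b,.123))
for m,i in((m1,0),(m2,1)):
  d=onz(m,*P[2][i],.123)-onz(m,*P[0][i],.123);print(np.linalg.norm(d),np.degrees(np.arctan2(d[1],d[0])))
E
```

```text
[0.44236268 0.17858925 0.12214016] [0.44224691 0.17855776 0.123     ] [0.44215034 0.17832104 0.123     ]
[0.46427708 0.18155928 0.12168097] [0.46388897 0.18149334 0.123     ] [0.46397166 0.18114662 0.123     ]
[0.48602872 0.18449215 0.1221059 ] [0.48575479 0.18444161 0.123     ] [0.48570354 0.18419633 0.123     ]
0.04390393398984057 7.701758862916659
0.04394770893329877 7.682774221439143
```

Emit:
arm_command(
  deltas=[
    [[0, -4, 0, 0, 0, 1], [0, -4, 0, 0, 0, 1], [0.2, -4, -0.5, 0, 0, 1], [0.2, -4, -0.5, 0, 0, 1], [0.2, -4, -1, 0, 0, 0.5], [0.2, -4, -1, 0, 0, 0], [0, -4, -1, 0, 0, 0], [0, 0, 0, 0, 0, 0], [0, 0, 0, 0, 0, 0], [0, 0, 0, 0, 0, 0]],
  ],
)

```text
t: 2.83
tool_pos: [0.4689, -0.1819, 0.2431]
orientation: [0.405, -3.115, -0.002]
force: [0.4, 0.5, 0.2]
opening: 0.0931
gripper_force: 0.0
```

```bash
python3 - <<'E'
from h import *
s=monitor.read_state();print(s['t'],s['tool_pos'],s['q'][5],s['force'])
im,m=shot('wrist','w3.png'); np.savez('w3.npz',**m)
E
```

```text
2.8333 [ 0.46886309 -0.18190071  0.24311803] -2.3017154760353784 [0.39502709 0.50458927 0.16228934]
```

View pics/w3.png

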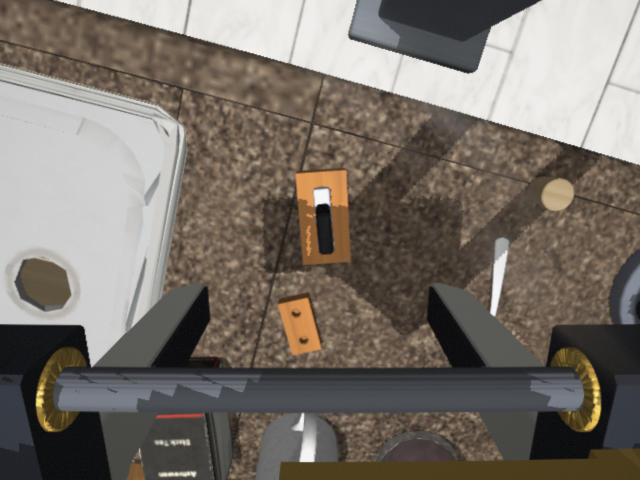

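The wrist view shows the stand at about (323,217), with the key handle at (324,228) and the bar end at (321,195). Next I take a second view from a shifted place and segment both.

Emit:
arm_command(
  deltas=[
    [[1, 2.5, -1, 0, 0, 0], [1, 2.5, -1, 0, 0, 0], [0, 0, 0, 0, 0, 0], [0, 0, 0, 0, 0, 0], [0, 0, 0, 0, 0, 0]],
  ],
)

```text
t: 3.3
tool_pos: [0.4889, -0.1319, 0.2241]
orientation: [-0.408, 3.114, -0.001]
force: [-0.3, -0.2, -0.4]
opening: 0.0927
gripper_force: 0.0
```

```bash
cat > k.py <<'E'
from h import *
ang=lambda d:np.degrees(np.arctan2(d[1],d[0]))
im,m=shot('wrist','w4.png'); np.savez('w4.npz',**m); print(monitor.read_state()['tool_pos'])
out=[];G=[]
for f,mm in (('w3',dict(np.load('w3.npz'))),('w4',m)):
    a=cv2.imread(f'pics/{f}.png'); c=proj(mm,[.469,-.183,.04])[0]; r=75
    x0,y0=int(c[0]-r),int(c[1]-r); a=cv2.resize(a[y0:y0+2*r,x0:x0+2*r],None,fx=4,fy=4,interpolation=cv2.INTER_CUBIC); out.append(a)
    hsv=cv2.cvtColor(a,cv2.COLOR_BGR2HSV)
    o=((hsv[...,0]<20)&(hsv[...,1]>150)&(hsv[...,2]>120)).astype(np.uint8)
    big=lambda k:max(cv2.findContours(k,cv2.RETR_EXTERNAL,cv2.CHAIN_APPROX_NONE)[0],key=cv2.contourArea)
    co=big(cv2.morphologyEx(o,cv2.MORPH_CLOSE,np.ones((25,25))))
    ob=cv2.boxPoints(cv2.minAreaRect(co))
    msk=np.zeros(o.shape,np.uint8);cv2.fillPoly(msk,[cv2.convexHull(co)],1)
    k=((hsv[...,2]<45)&(msk>0)).astype(np.uint8); kb=big(k); bb=cv2.boxPoints(cv2.minAreaRect(kb))
    s=((hsv[...,1]<70)&(hsv[...,2]>150)&(msk>0)).astype(np.uint8);sb=big(s);sbb=cv2.boxPoints(cv2.minAreaRect(sb))
    for b,col in((ob,(255,0,0)),(bb,(0,255,0)),(sbb,(0,0,255))): cv2.polylines(a,[b.astype(int)],1,col,1)
    full=lambda b:b/4+[x0-.375,y0-.375]
    G.append((mm,full(ob),full(bb),full(sbb)))
    for n,b,z in(('stand',full(ob),.02),('handle',full(bb),.074),('bar',full(sbb),.032)):
        p=np.array([onz(mm,*q,z) for q in b]); e=[np.linalg.norm(p[i+1]-p[i]) for i in(0,1)]; i=int(np.argmax(e))
        print(f,n,p.mean(0)[:2],np.round(e,4),ang(p[i+1]-p[i])%180)
H=np.hstack(out)[:,:];cv2.imwrite('pics/kk.png',cv2.resize(H,(800,400)))
E
python3 k.py
```

```text
[ 0.48891599 -0.13259313  0.22426328]
w3 stand [ 0.4761648  -0.17522127] [0.0434 0.0839] 19.77825309786384
w3 handle [ 0.47262312 -0.17636863] [0.0106 0.0389] 20.393744700698573
w3 bar [ 0.45621879 -0.18248234] [0.0143 0.0152] 19.347412229569702
w4 stand [ 0.47645302 -0.17520001] [0.0436 0.0839] 18.72762589351756
w4 handle [ 0.47376821 -0.17338647] [0.0143 0.0356] 20.10717377593393
w4 bar [ 0.45657093 -0.1822869 ] [0.0137 0.016 ] 19.58042600510288
```

View pics/kk.png

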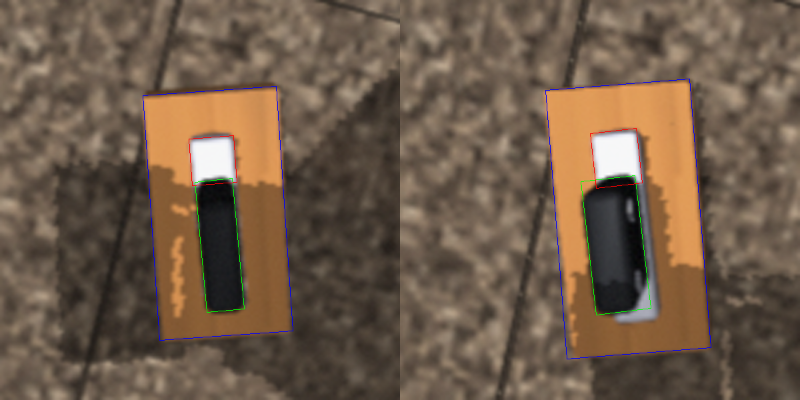

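```bash
cat >> k.py <<'E'
print('---')
th=np.radians(19.5);u=np.array([np.cos(th),np.sin(th)])
for mm,ob,bb,sb in G:
    b=bb[np.argsort(bb[:,1])][2:].mean(0); s=sb[np.argsort(sb[:,1])][:2].mean(0)
    print('from handle far',onz(mm,*b,.074)[:2]-.017*u,'from bar near',onz(mm,*s,.032)[:2]+.029*u)
bl=[(g[0],*min(g[2][np.argsort(g[2][:,1])][2:],key=lambda q:q[0])) for g in G]; print('handle far corner',tri(*bl))
print('bar near L',tri(*[(g[0],*min(g[3][np.argsort(g[3][:,1])][:2],key=lambda q:q[0])) for g in G]),'stand near L',tri(*[(g[0],*min(g[1][np.argsort(g[1][:,1])][:2],key=lambda q:q[0])) for g in G]))
print('stand far R',tri(*[(g[0],*max(g[1][np.argsort(g[1][:,1])][2:],key=lambda q:q[0])) for g in G]))
E
sed -i "s/^im,m=shot.*/im=cv2.imread('pics\/w4.png');m=dict(np.load('w4.npz'))/" k.py; python3 k.py | sed 1,/---/d; python3 -c "
from h import *
s=monitor.read_state();print(s['t'],s['tool_pos'],s['orientation'],s['q'][5])
R=cv2.Rodrigues(s['orientation'])[0];print(np.degrees(np.arctan2(R[1,0],R[0,0])),R[:,2])"
```

```text
from handle far [ 0.47485173 -0.1753472 ] from bar near [ 0.47638767 -0.17527363]
from handle far [ 0.47452416 -0.17303131] from bar near [ 0.47633466 -0.17524892]
handle far corner [ 0.49422714 -0.17449945  0.06985808]
bar near L [ 0.45173259 -0.19165061  0.02956598] stand near L [ 0.44402342 -0.20941523  0.01523259]
stand far R [ 0.50751344 -0.14053783  0.02357366]
3.35 [ 0.48891599 -0.13259313  0.22426328] [-4.06506025e-01  3.11420338e+00 -1.26486332e-03] -2.1962720237598683
-165.1261052252392 [ 1.06596879e-03 -6.73174690e-04 -9.99999205e-01]
```

Emit:
arm_command(
  deltas=[
    [[-0.66, -2.13, -1, 0, 0, 2.3], [-0.66, -2.14, -1.8, 0, 0, 2.3], [0, 0, -3, 0, 0, 0], [0, 0, -3, 0, 0, 0], [0, 0, -2, 0, 0, 0], [0, 0, -1, 0, 0, 0], [0, 0, 0, 0, 0, 0], [0, 0, 0, 0, 0, 0]],
  ],
  gripper=0.0,
)

```text
t: 4.02
tool_pos: [0.4756, -0.1762, 0.1063]
orientation: [-0.528, 3.097, -0.001]
force: [-0.2, -0.6, 1.1]
opening: 0.0479
gripper_force: 0.0
```

```bash
cat > st.py <<'E'
from h import *
s=monitor.read_state();R=cv2.Rodrigues(s['orientation'])[0]
print(s['t'],s['tool_pos'].round(4),'yaw',round(np.degrees(np.arctan2(R[1,0],R[0,0]))%180,2),R[:,2].round(4),'F',s['force'].round(2),'T',s['wrist_torque'].round(3),s['opening'],s['gripper_force'],s['q'][5])
E
python3 st.py
```

```text
4.0167 [ 0.4756 -0.1762  0.1063] yaw 19.36 [ 4.e-04 -3.e-04 -1.e+00] F [-0.24 -0.6   1.07] T [ 0.05   0.008 -0.03 ] 0.04788837228506332 0.0 -2.364495695480417
```

Emit:
arm_command(
  deltas=[
    [[0, 0.05, -2, 0, 0, 0], [0, 0, -1.5, 0, 0, 0], [0, 0, -1, 0, 0, 0], [0, 0, -0.5, 0, 0, 0], [0, 0, 0, 0, 0, 0], [0, 0, 0, 0, 0, 0]],
  ],
)

```text
t: 4.52
tool_pos: [0.476, -0.1756, 0.0564]
orientation: [-0.529, 3.096, -0.001]
force: [-0.4, 0.5, 0.8]
opening: 0.0467
gripper_force: 0.0
```

Emit:
arm_command(
  deltas=[
    [[0, 0, 0, 0, 0, 0], [0, 0, 0, 0, 0, 0], [0, 0, 0, 0, 0, 0], [0, 0, 0, 0, 0, 0], [0, 0, 0, 0, 0, 0], [0, 0, 0, 0, 0, 0]],
  ],
  gripper=-1,
  squeeze=45,
)

```text
t: 5.02
tool_pos: [0.4754, -0.1753, 0.0556]
orientation: [-0.529, 3.097, -0.0]
force: [0.1, -0.3, 2.8]
opening: 0.0116
gripper_force: 45.0
```

```bash
python3 st.py
```

```text
5.0167 [ 0.4754 -0.1753  0.0556] yaw 19.38 [ 1.e-04 -1.e-04 -1.e+00] F [ 0.08 -0.27  2.84] T [ 0.102  0.032 -0.024] 0.011639846863884513 45.001224875450134 -2.36350507006391
```

Emit:
arm_command(
  deltas=[
    [[0, 0, 0.6, 0, 0, 0], [0, 0, 1, 0, 0, 0], [0, 0, 1.5, 0, 0, 0], [0, 0, 3, 0, 0, 0], [0, 0, 4, 0, 0, 0], [0, 0, 4, 0, 0, 0], [0, 0, 2, 0, 0, 0], [0, 0, 0, 0, 0, 0], [0, 0, 0, 0, 0, 0], [0, 0, 0, 0, 0, 0], [0, 0, 0, 0, 0, 0]],
  ],
)

```text
t: 5.93
tool_pos: [0.4743, -0.1748, 0.2144]
orientation: [0.528, -3.094, -0.003]
force: [0.4, 0.8, -1.1]
opening: 0.0121
gripper_force: 45.0
```

```bash
python3 st.py; python3 - <<'E'
from h import *
im,m=shot('wrist','w5.png'); np.savez('w5.npz',**m)
cv2.imwrite('pics/w5c.png',cv2.resize(im[160:400,160:480],(800,600)))
s=monitor.read_state();R=cv2.Rodrigues(s['orientation'])[0];T=s['tool_pos']
for P in ([.029,0,.024],[.029,.007,.024],[.029,-.007,.024],[.029,0,.036],[.022,0,.044],[-.022,0,.044]): print(P,proj(m,T+R@np.array(P)))
E
```

```text
5.9333 [ 0.4743 -0.1748  0.2144] yaw 19.38 [-0.0031  0.0015 -1.    ] F [ 0.44  0.8  -1.06] T [ 0.051  0.015 -0.042] 0.012051916039558352 44.98053789138794 -2.3635051198517534
[0.029, 0, 0.024] [[318.65039862 237.0378955 ]]
[0.029, 0.007, 0.024] [[335.43168945 237.04702379]]
[0.029, -0.007, 0.024] [[301.87009928 237.02888619]]
[0.029, 0, 0.036] [[318.64136005 229.77399259]]
[0.022, 0, 0.044] [[318.6262041  239.95758627]]
[-0.022, 0, 0.044] [[318.56840298 325.28893569]]
```

View pics/w5c.png

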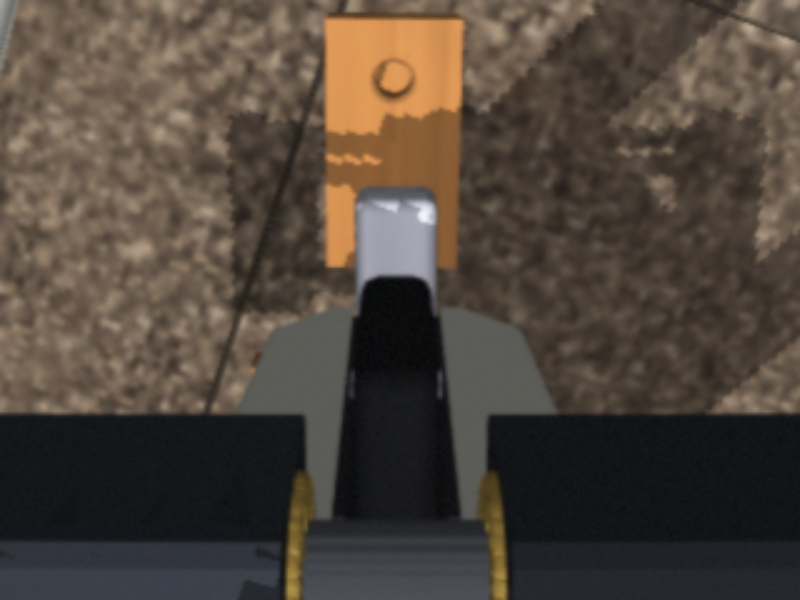

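The picture shows the bar end in hand, with its top edge near image v≈240 and its bottom edge near 235, centred at u≈318.6. That suggests a small offset along tool x. The now-empty near well is at about (317,191). Next I measure edge profiles.

```bash
python3 - <<'E'
from h import *
im=cv2.imread('pics/w5.png');g=cv2.cvtColor(im,cv2.COLOR_BGR2GRAY).astype(float)
print(g[228:275,312:326].mean(1).round().astype(int).tolist())
print(g[248:262,296:342].mean(0).round().astype(int).tolist())
a=cv2.imread('pics/w3.png');ga=cv2.cvtColor(a,cv2.COLOR_BGR2GRAY).astype(float)
print(ga[178:212,318:326].mean(1).round().astype(int).tolist())
m=dict(np.load('w3.npz'))
u=np.array([np.cos(np.radians(19.5)),np.sin(np.radians(19.5))])
for d in (27,28,29,30):
  for z in (.032,.02): print(d,z,proj(m,[*(np.array([.4755,-.1753])-u*d/1000),z]))
E
```

```text
[102, 103, 103, 103, 102, 100, 93, 83, 85, 88, 92, 106, 139, 168, 177, 170, 164, 164, 165, 165, 165, 165, 165, 164, 164, 164, 164, 164, 164, 164, 164, 164, 164, 163, 163, 163, 163, 163, 163, 163, 162, 145, 85, 27, 11, 11, 12]
[158, 158, 157, 156, 153, 136, 114, 127, 143, 157, 165, 166, 165, 164, 163, 162, 161, 161, 162, 162, 162, 163, 163, 164, 165, 165, 166, 167, 167, 168, 168, 169, 170, 170, 165, 156, 146, 126, 102, 95, 100, 102, 101, 100, 100, 98]
[164, 165, 165, 165, 165, 165, 165, 161, 140, 101, 128, 198, 236, 246, 247, 247, 246, 246, 247, 246, 247, 247, 246, 246, 240, 194, 76, 17, 13, 11, 12, 14, 13, 12]
27 0.032 [[321.24472294 189.4249653 ]]
27 0.02 [[321.14002923 187.22310782]]
28 0.032 [[321.15058067 188.25656135]]
28 0.02 [[321.04874176 186.08957213]]
29 0.032 [[321.0562991  187.08647083]]
29 0.02 [[320.95732363 184.95445415]]
30 0.032 [[320.96187806 185.91469177]]
30 0.02 [[320.86577469 183.8177521 ]]
```

```bash
python3 - <<'E'
from h import *
m=dict(np.load('w3.npz'));m5=dict(np.load('w5.npz'))
u=np.array([np.cos(np.radians(19.5)),np.sin(np.radians(19.5))])
for d in (14,15,16,17): print(d,proj(m,[*(np.array([.4755,-.1753])-u*d/1000),.032]))
s=monitor.read_state();R=cv2.Rodrigues(s['orientation'])[0];T=s['tool_pos'];print(s['tool_pos'],R[:,2])
for P in ([.029,0,.024],[.027,0,.024],[.017,0,.024],[.015,0,.024],[.017,0,-.018],[.027,0,.036]): print(P,proj(m5,T+R@np.array(P)))
E
```

```text
14 [[322.45597683 204.46164214]]
15 [[322.36362936 203.31498254]]
16 [[322.27114489 202.16666236]]
17 [[322.17852323 201.01667955]]
[ 0.47422343 -0.17477287  0.21432539] [-0.00333247  0.00162309 -0.99999313]
[0.029, 0, 0.024] [[318.65039862 237.0378955 ]]
[0.027, 0, 0.024] [[318.6472508  241.64187721]]
[0.017, 0, 0.024] [[318.63173593 264.24306983]]
[0.015, 0, 0.024] [[318.62867756 268.68068091]]
[0.017, 0, -0.018] [[318.66855255 306.301959  ]]
[0.027, 0, 0.036] [[318.63843652 234.11796619]]
```

Emit:
arm_command(
  deltas=[
    [[0, 2, 0, 0, 0, 0], [0, 3.5, 0, 0, 0, -1], [-0.2, 4, 0, 0, 0, -1.7], [-0.2, 4, 0, 0, 0, -1.7], [-0.2, 4, 0, 0, 0, -1.7], [-0.2, 4, 0, 0, 0, -1.7], [-0.2, 4, 0, 0, 0, -1.7], [-0.2, 4, 0, 0, 0, -1.5], [-0.2, 3.5, 0, 0, 0, -0.7], [0, 2.1, 0, 0, 0, 0], [0, 0.5, 0, 0, 0, 0], [0, 0, 0, 0, 0, 0]],
  ],
)

```text
t: 6.98
tool_pos: [0.4604, 0.1818, 0.215]
orientation: [0.215, -3.132, 0.001]
force: [0.1, -0.3, -1.6]
opening: 0.012
gripper_force: 45.0
```

Emit:
arm_command(
  deltas=[
    [[0, 0, -1.5, 0, 0, 0], [0, 0, -1, 0, 0, 0], [0, 0, -0.5, 0, 0, 0], [0, 0, 0, 0, 0, 0], [0, 0, 0, 0, 0, 0], [0, 0, 0, 0, 0, 0]],
  ],
)

```text
t: 7.48
tool_pos: [0.4617, 0.1802, 0.1869]
orientation: [-0.209, 3.134, 0.0]
force: [-0.1, -0.7, -0.3]
opening: 0.0119
gripper_force: 45.0
```

```bash
for i in 1 2 3; do python3 st.py; done
```

```text
7.4833 [0.4617 0.1802 0.1869] yaw 7.62 [ 5.e-04  0.e+00 -1.e+00] F [-0.14 -0.68 -0.3 ] T [ 0.028 -0.052  0.001] 0.011876517870718875 44.98043596744537 -1.4351609335341065
7.4833 [0.4617 0.1802 0.1869] yaw 7.62 [ 5.e-04  0.e+00 -1.e+00] F [-0.14 -0.68 -0.3 ] T [ 0.028 -0.052  0.001] 0.011876517870718875 44.98043596744537 -1.4351609335341065
7.4833 [0.4617 0.1802 0.1869] yaw 7.62 [ 5.e-04  0.e+00 -1.e+00] F [-0.14 -0.68 -0.3 ] T [ 0.028 -0.052  0.001] 0.011876517870718875 44.98043596744537 -1.4351609335341065
```

Emit:
arm_command(
  deltas=[
    [[0.05, 0.1, -0.8, 0, 0, 0.1], [0, 0, -0.4, 0, 0, 0], [0, 0, 0, 0, 0, 0]],
  ],
)

```text
t: 7.73
tool_pos: [0.4613, 0.1815, 0.1732]
orientation: [0.213, -3.133, 0.001]
force: [0.0, 0.4, -2.2]
opening: 0.0118
gripper_force: 45.0
```

```bash
python3 - <<'E'
from h import *
P=[];F=[]
for i in range(6):
    im=eyes.read_camera('wrist'); s=monitor.read_state(); P.append(s['tool_pos']);F.append(np.r_[s['force'],s['wrist_torque']])
print(np.array(P).round(4).tolist(),np.mean(P,0),np.mean(F,0).round(3))
m=eyes.camera_model('wrist');cv2.imwrite('pics/w6.png',im)
cv2.imwrite('pics/w6c.png',cv2.resize(im[130:330,200:440],(720,600)))
print(proj(m,[[.4422,.1785,.123],[.4639,.1813,.123],[.4639-.0345*.991,.1813-.0345*.134,.123]]))
E
```

```text
[[0.4614, 0.1816, 0.1737], [0.4616, 0.1817, 0.1741], [0.4618, 0.1817, 0.1744], [0.4619, 0.1818, 0.1746], [0.462, 0.1818, 0.1747], [0.462, 0.1818, 0.1747]] [0.46176834 0.1817188  0.17434255] [ 0.441 -0.079 -1.345  0.035  0.012 -0.008]
[[317.90603093 239.39899432]
 [317.57125365 281.52462664]
 [317.66871369 213.96753131]]
```

View pics/w6c.png

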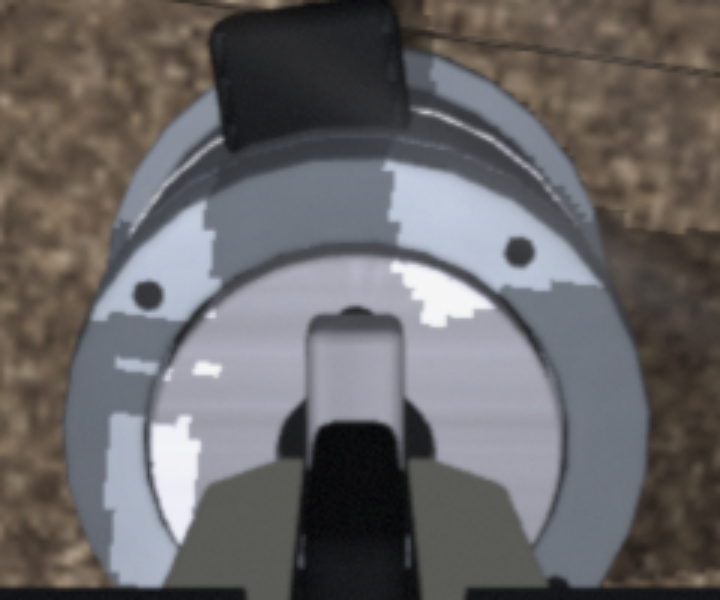

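The near hole's front edge peeks out right under the bar's centre line (crop 355,308). The bore is centred at crop u≈356, so the key is lined up with the holes. Now a slow descent.

Emit:
arm_command(
  deltas=[
    [[0.02, 0, -0.4, 0, 0, 0], [0, 0, -0.2, 0, 0, 0], [0, 0, -0.15, 0, 0, 0], [0, 0, -0.15, 0, 0, 0], [0, 0, -0.15, 0, 0, 0], [0, 0, -0.15, 0, 0, 0], [0, 0, 0, 0, 0, 0], [0, 0, 0, 0, 0, 0]],
  ],
)

```text
t: 8.7
tool_pos: [0.462, 0.1817, 0.1623]
orientation: [0.213, -3.134, 0.0]
force: [0.8, 0.1, -1.6]
opening: 0.0117
gripper_force: 45.0
```

```bash
cat > av.py <<'E'
from h import *
P=[];F=[]
for i in range(4):
    im=eyes.read_camera('wrist'); s=monitor.read_state(); P.append(s['tool_pos']);F.append(np.r_[s['force'],s['wrist_torque']])
R=cv2.Rodrigues(s['orientation'])[0]
print(s['t'],'last',P[-1].round(4),'mean',np.mean(P,0).round(4),'F,T',np.mean(F,0).round(3),'yaw',round(np.degrees(np.arctan2(R[1,0],R[0,0]))%180,2),'tilt',R[:2,2].round(4),'q6',s['q'][5].round(3))
import sys
if len(sys.argv)>1: cv2.imwrite('pics/'+sys.argv[1],im)
E
python3 av.py w7.png
```

```text
8.9 last [0.4622 0.1817 0.1626] mean [0.4621 0.1817 0.1625] F,T [-0.292 -0.208 -1.427  0.018 -0.013 -0.015] yaw 7.78 tilt [0.0003 0.0001] q6 -1.435
```

No push at 4 mm deep, so the prongs are in the holes. I continue until the crossbar seats.

Emit:
arm_command(
  deltas=[
    [[0, 0, -0.1, 0, 0, 0], [0, 0, -0.1, 0, 0, 0], [0, 0, -0.1, 0, 0, 0], [0, 0, -0.1, 0, 0, 0], [0, 0, -0.1, 0, 0, 0], [0, 0, 0, 0, 0, 0], [0, 0, 0, 0, 0, 0]],
  ],
  squeeze=55,
)

```text
t: 9.48
tool_pos: [0.462, 0.1817, 0.1575]
orientation: [0.213, -3.134, 0.0]
force: [0.3, 0.8, 0.3]
opening: 0.0115
gripper_force: 55.0
```

```bash
python3 av.py w8.png
```

```text
9.6833 last [0.4621 0.1817 0.1575] mean [0.4621 0.1817 0.1575] F,T [-0.4   -0.29   0.121 -0.011  0.098 -0.026] yaw 7.77 tilt [0. 0.] q6 -1.435
```

Emit:
arm_command(
  deltas=[
    [[0, 0.006, 0, 0, 0, -1], [0, 0.006, 0, 0, 0, -2], [0, 0.006, 0, 0, 0, -2], [0, 0.006, 0, 0, 0, -2], [0, 0.006, 0, 0, 0, -2], [0, 0.006, 0, 0, 0, -2], [0, 0.006, 0, 0, 0, -1], [0, 0, 0, 0, 0, 0]],
  ],
)

```text
t: 10.35
tool_pos: [0.4622, 0.1824, 0.1576]
orientation: [0.117, 3.139, 0.001]
force: [0.1, 1.8, -0.2]
opening: 0.0119
gripper_force: 55.0
```

```bash
python3 av.py
```

```text
10.55 last [0.4621 0.1824 0.1575] mean [0.4622 0.1824 0.1576] F,T [-0.11   2.66  -0.113  0.554 -0.024  0.109] yaw 175.81 tilt [0.0003 0.0005] q6 -1.225
```

Emit:
arm_command(
  deltas=[
    [[0, 0.02, 0, 0, 0, -1], [0, 0.01, 0, 0, 0, -2], [0, 0.006, 0, 0, 0, -2], [0, 0.006, 0, 0, 0, -2], [0, 0.006, 0, 0, 0, -2], [0, 0, 0, 0, 0, -1], [0, 0, 0, 0, 0, 0]],
  ],
)

```text
t: 11.13
tool_pos: [0.4622, 0.1829, 0.1576]
orientation: [0.39, 3.117, 0.001]
force: [1.4, 4.6, 0.0]
opening: 0.0118
gripper_force: 55.0
```

```bash
python3 av.py w9.png
```

```text
11.3333 last [0.4622 0.1829 0.1576] mean [0.4622 0.1829 0.1576] F,T [ 1.156  4.617  0.035  0.972 -0.233  0.155] yaw 165.81 tilt [0.0005 0.0006] q6 -1.05
```

Emit:
arm_command(
  deltas=[
    [[0.01, 0.03, 0, 0, 0, -1], [0, 0.01, 0, 0, 0, -1], [0, 0.006, 0, 0, 0, -1], [0, 0, 0, 0, 0, -1], [0, 0, 0, 0, 0, 0]],
  ],
)

```text
t: 11.75
tool_pos: [0.4623, 0.1831, 0.1575]
orientation: [0.5, 3.101, 0.0]
force: [2.3, 5.1, -0.6]
opening: 0.0119
gripper_force: 55.0
```

```bash
python3 av.py
```

```text
11.95 last [0.4623 0.1831 0.1575] mean [0.4623 0.1831 0.1575] F,T [ 1.372  4.24  -0.141  0.967 -0.363  0.13 ] yaw 161.78 tilt [0.0003 0.0002] q6 -0.979
```

Emit:
arm_command(
  deltas=[
    [[0.01, 0.03, 0, 0, 0, -1], [0, 0.01, 0, 0, 0, -1], [0, 0, 0, 0, 0, -1], [0, 0, 0, 0, 0, 0]],
  ],
)

```text
t: 12.28
tool_pos: [0.4623, 0.1834, 0.1574]
orientation: [0.581, 3.087, -0.0]
force: [2.2, 3.6, 0.2]
opening: 0.0117
gripper_force: 55.0
```

```bash
python3 av.py
```

```text
12.4833 last [0.4623 0.1834 0.1574] mean [0.4623 0.1834 0.1574] F,T [ 1.698  3.112 -0.296  0.651 -0.414  0.128] yaw 158.78 tilt [ 0.0001 -0.0002] q6 -0.926
```

Emit:
arm_command(
  deltas=[
    [[0.01, 0.01, 0, 0, 0, -1], [0, 0.01, 0, 0, 0, -1], [0, 0, 0, 0, 0, 0]],
  ],
)

```text
t: 12.73
tool_pos: [0.4624, 0.1835, 0.1574]
orientation: [0.635, 3.077, -0.0]
force: [1.6, 2.0, 0.8]
opening: 0.0122
gripper_force: 55.0
```

```bash
python3 av.py
```

```text
12.9333 last [0.4623 0.1835 0.1574] mean [0.4624 0.1835 0.1574] F,T [ 2.048  1.811 -0.36   0.413 -0.394  0.139] yaw 156.78 tilt [-0.0001 -0.0002] q6 -0.891
```

Emit:
arm_command(
  deltas=[
    [[0, 0.01, 0, 0, 0, -1], [0, 0, 0, 0, 0, -1], [0, 0, 0, 0, 0, 0]],
  ],
)

```text
t: 13.18
tool_pos: [0.4624, 0.1837, 0.1574]
orientation: [0.689, 3.065, -0.0]
force: [2.1, 1.3, 1.0]
opening: 0.0118
gripper_force: 55.0
```

```bash
python3 av.py
```

```text
13.3833 last [0.4624 0.1837 0.1574] mean [0.4624 0.1837 0.1574] F,T [ 2.375  1.093 -0.335  0.249 -0.485  0.098] yaw 154.78 tilt [ 0.0001 -0.0002] q6 -0.855
```

Emit:
arm_command(
  deltas=[
    [[-0.01, 0, 0, 0, 0, -1], [0, 0, 0, 0, 0, -1], [0, 0, 0, 0, 0, 0]],
  ],
)

```text
t: 13.63
tool_pos: [0.4624, 0.1837, 0.1575]
orientation: [0.742, 3.052, 0.0]
force: [2.8, 1.1, 1.0]
opening: 0.012
gripper_force: 55.0
```

```bash
python3 av.py w10.png
```

```text
13.8333 last [0.4624 0.1838 0.1575] mean [0.4624 0.1838 0.1575] F,T [ 3.     1.42  -0.492  0.299 -0.658  0.109] yaw 152.78 tilt [0.0003 0.    ] q6 -0.821
```

Emit:
arm_command(
  deltas=[
    [[-0.01, 0, 0, 0, 0, -1], [0, 0, 0, 0, 0, -1], [0, 0, 0, 0, 0, 0]],
  ],
)

```text
t: 14.08
tool_pos: [0.4623, 0.1839, 0.1576]
orientation: [0.795, 3.039, 0.0]
force: [4.3, 1.6, 0.6]
opening: 0.0119
gripper_force: 55.0
```

```bash
python3 av.py w11.png; python3 -c "
import cv2;im=cv2.imread('pics/w11.png');cv2.imwrite('pics/w11c.png',cv2.resize(im[130:330,200:440],(720,600)))"
```

```text
14.2833 last [0.4624 0.1838 0.1576] mean [0.4624 0.1838 0.1576] F,T [ 4.522  1.732  0.038  0.414 -0.949  0.125] yaw 150.78 tilt [0.0005 0.0002] q6 -0.786
```

View pics/w11c.png

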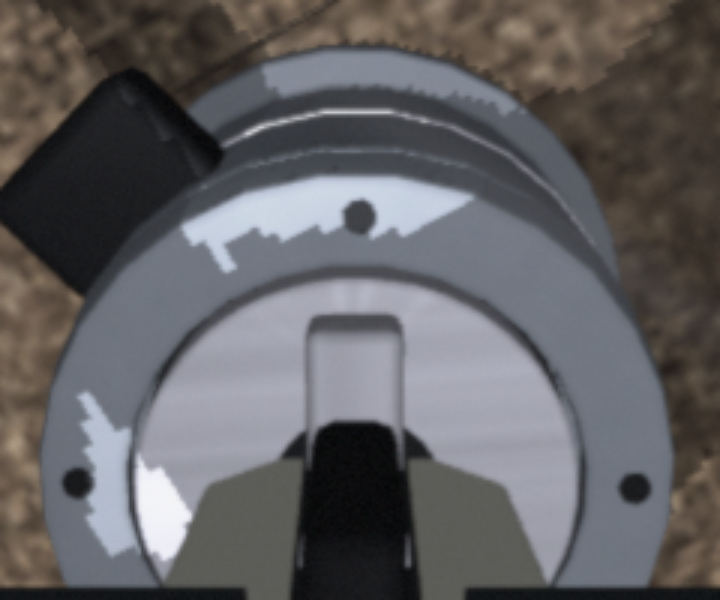

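The crossbar is flat on the ring and no hole shows beside it, so the ring is turning with the key. I ease the side load and keep going to the stop.

Emit:
arm_command(
  deltas=[
    [[0.04, 0.02, 0, 0, 0, -0.5], [0, 0, 0, 0, 0, -0.5], [0, 0, 0, 0, 0, 0]],
  ],
)

```text
t: 14.53
tool_pos: [0.4625, 0.1839, 0.1574]
orientation: [-0.82, -3.032, 0.0]
force: [3.1, 1.4, -0.1]
opening: 0.0121
gripper_force: 55.0
```

```bash
python3 av.py
```

```text
14.7333 last [0.4625 0.1839 0.1574] mean [0.4625 0.1839 0.1574] F,T [ 3.057  1.239  0.244  0.275 -0.702  0.242] yaw 149.78 tilt [-0.0002 -0.0001] q6 -0.768
```

Torque is rising, so the stop is reached. Small increments now.

Emit:
arm_command(
  deltas=[
    [[0.02, 0.01, 0, 0, 0, -0.4], [0, 0, 0, 0, 0, 0], [0, 0, 0, 0, 0, 0]],
  ],
)

```text
t: 14.98
tool_pos: [0.4625, 0.1839, 0.1573]
orientation: [-0.829, -3.03, 0.001]
force: [1.5, 1.6, -0.1]
opening: 0.0118
gripper_force: 55.0
```

```bash
python3 av.py
```

```text
15.1833 last [0.4626 0.184  0.1573] mean [0.4626 0.184  0.1573] F,T [ 1.754  0.439 -0.419  0.084 -0.39   0.281] yaw 149.38 tilt [-0.0005 -0.0002] q6 -0.761
```

Emit:
arm_command(
  deltas=[
    [[0, 0, 0, 0, 0, -0.4], [0, 0, 0, 0, 0, 0], [0, 0, 0, 0, 0, 0]],
  ],
)

```text
t: 15.43
tool_pos: [0.4626, 0.184, 0.1573]
orientation: [-0.84, -3.027, 0.001]
force: [2.6, 0.8, -0.3]
opening: 0.012
gripper_force: 55.0
```

```bash
python3 av.py
```

```text
15.6333 last [0.4626 0.184  0.1573] mean [0.4626 0.184  0.1573] F,T [ 1.716 -0.045 -0.107 -0.019 -0.198  0.389] yaw 148.98 tilt [-0.0004 -0.0001] q6 -0.754
```

Measured torque is 0.39 N m, so the ring is tight. I back off within the hole play, then lift straight out.

Emit:
arm_command(
  deltas=[
    [[0, 0, 0, 0, 0, 1], [0, 0, 0, 0, 0, 1], [0, 0, 0, 0, 0, 1], [0, 0, 0, 0, 0, 0], [0, 0, 0, 0, 0, 0]],
  ],
)

```text
t: 16.05
tool_pos: [0.4626, 0.184, 0.1573]
orientation: [-0.761, -3.048, 0.0]
force: [-0.8, -0.4, -0.6]
opening: 0.0117
gripper_force: 55.0
```

```bash
python3 av.py
```

```text
16.25 last [0.4626 0.184  0.1573] mean [0.4626 0.184  0.1573] F,T [-0.607 -0.485 -0.336 -0.075  0.118 -0.002] yaw 151.96 tilt [-0.0003 -0.0001] q6 -0.806
```

Unloaded. Lift.

Emit:
arm_command(
  deltas=[
    [[0, 0, 0.2, 0, 0, 0], [0, 0, 0.3, 0, 0, 0], [0, 0, 0.3, 0, 0, 0], [0, 0, 0.4, 0, 0, 0], [0, 0, 0.8, 0, 0, 0], [0, 0, 1.5, 0, 0, 0], [0, 0, 2, 0, 0, 0], [0, 0, 1, 0, 0, 0], [0, 0, 0, 0, 0, 0]],
  ],
)

```text
t: 17.0
tool_pos: [0.4645, 0.1846, 0.226]
orientation: [0.759, 3.043, 0.004]
force: [0.8, -0.4, -1.4]
opening: 0.0117
gripper_force: 55.0
```

Emit:
arm_command(
  deltas=[
    [[0, -1.5, 0, 0, 0, 4], [0, -3, 0, 0, 0, 4.5], [0.1, -4, 0, 0, 0, 4.5], [0.1, -4, 0, 0, 0, 4.5], [0.2, -4, 0, 0, 0, 4.5], [0.2, -4, 0, 0, 0, 4.5], [0.2, -4, 0, 0, 0, 4.5], [0.2, -4, 0, 0, 0, 4.5], [0.2, -3.5, 0, 0, 0, 4.5], [0, -2.5, 0, 0, 0, 4], [0, -1.4, 0, 0, 0, 3.3], [0, 0, 0, 0, 0, 0]],
  ],
)

```text
t: 18.0
tool_pos: [0.4741, -0.1777, 0.2214]
orientation: [0.525, -3.096, 0.0]
force: [0.1, 0.0, -1.3]
opening: 0.0113
gripper_force: 55.0
```

Emit:
arm_command(
  deltas=[
    [[0, 0, 0, 0, 0, 0], [0, 0, 0, 0, 0, 0]],
  ],
)

```text
t: 18.17
tool_pos: [0.4746, -0.1742, 0.2218]
orientation: [0.523, -3.097, -0.002]
force: [0.6, -0.0, -1.6]
opening: 0.012
gripper_force: 55.0
```

```bash
python3 av.py w12.png; python3 - <<'E'
from h import *
m=eyes.camera_model('wrist');a=cv2.imread('pics/w12.png')
hsv=cv2.cvtColor(a,cv2.COLOR_BGR2HSV)
o=((hsv[...,0]<20)&(hsv[...,1]>140)&(hsv[...,2]>70)).astype(np.uint8);o[300:]=0;o=cv2.morphologyEx(o,cv2.MORPH_OPEN,np.ones((5,5)))
c=max(cv2.findContours(o,cv2.RETR_EXTERNAL,cv2.CHAIN_APPROX_NONE)[0],key=cv2.contourArea)
print(cv2.boundingRect(c),cv2.minAreaRect(c))
s=monitor.read_state();R=cv2.Rodrigues(s['orientation'])[0];T=s['tool_pos']
u=np.array([np.cos(np.radians(19.3)),np.sin(np.radians(19.3)),0])
C=np.array([.4763,-.1752,.02]);print('stand near edge, near well',proj(m,[C-.042*u,C-.022*u]))
g=cv2.cvtColor(a,cv2.COLOR_BGR2GRAY)[:,312:326].mean(1).astype(int);print(g[228:275].tolist())
for P in ([.027,0,.024],[.015,0,.024],[.027,0,.036]): print(P,proj(m,T+R@np.array(P)))
cv2.imwrite('pics/w12c.png',cv2.resize(a[130:330,200:440],(720,600)))
E
```

```text
18.3667 last [ 0.4749 -0.1739  0.2224] mean [ 0.4748 -0.1739  0.2222] F,T [ 0.108  0.355 -1.388  0.06   0.003  0.003] yaw 19.33 tilt [0.0002 0.0001] q6 -2.361
(290, 163, 54, 99) ((316.5, 212.0), (98.0, 53.0), 90.0)
stand near edge, near well [[316.46343776 163.86782316]
 [316.46973962 188.27558573]]
[102, 102, 102, 100, 95, 91, 88, 80, 83, 87, 90, 105, 141, 170, 179, 176, 169, 165, 164, 164, 164, 164, 164, 164, 164, 164, 164, 164, 163, 164, 163, 163, 163, 163, 163, 163, 163, 163, 162, 162, 161, 144, 84, 26, 11, 11, 11]
[0.027, 0, 0.024] [[318.55316084 241.88463606]]
[0.015, 0, 0.024] [[318.5364429  268.93952314]]
[0.027, 0, 0.036] [[318.54309337 234.34855861]]
```

View pics/w12c.png

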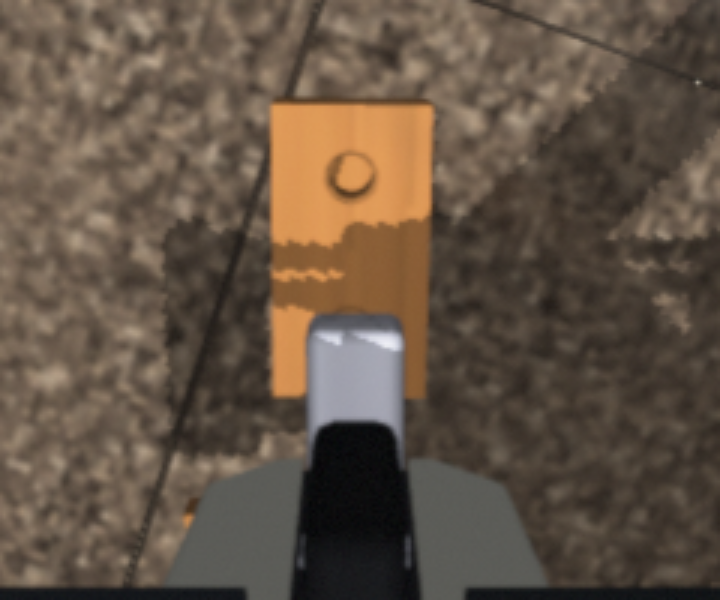

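The stand's near well shows at crop (352,173), straight ahead of the bar, and the key sits unchanged in the grip. I descend over the stand.

Emit:
arm_command(
  deltas=[
    [[0, -0.19, -2, 0, 0, 0], [0, 0, -4, 0, 0, 0], [0, 0, -4, 0, 0, 0], [0, 0, -2, 0, 0, 0], [0, 0, -1, 0, 0, 0], [0, 0, -0.5, 0, 0, 0], [0, 0, 0, 0, 0, 0], [0, 0, 0, 0, 0, 0], [0, 0, 0, 0, 0, 0], [0, 0, 0, 0, 0, 0]],
  ],
)

```text
t: 19.2
tool_pos: [0.4761, -0.1775, 0.0894]
orientation: [-0.526, 3.095, -0.003]
force: [-0.1, 0.5, -0.4]
opening: 0.0115
gripper_force: 55.0
```

```bash
python3 av.py
```

```text
19.4 last [ 0.4752 -0.1771  0.0882] mean [ 0.4755 -0.1772  0.0886] F,T [-0.118 -0.171 -1.516  0.05   0.023  0.   ] yaw 19.27 tilt [ 0.0011 -0.0005] q6 -2.365
```

Emit:
arm_command(
  deltas=[
    [[0, 0, -0.6, 0, 0, 0], [0, 0, -0.6, 0, 0, 0], [0, 0, -0.4, 0, 0, 0], [0, 0, 0, 0, 0, 0], [0, 0, 0, 0, 0, 0], [0, 0, 0, 0, 0, 0], [0, 0, 0, 0, 0, 0]],
  ],
)

```text
t: 19.98
tool_pos: [0.4749, -0.1769, 0.0716]
orientation: [-0.526, 3.097, -0.0]
force: [-0.2, -0.5, -1.3]
opening: 0.0115
gripper_force: 55.0
```

```bash
python3 av.py
```

```text
20.1833 last [ 0.4749 -0.1769  0.0716] mean [ 0.4749 -0.1769  0.0717] F,T [ 0.239 -0.142 -1.38   0.053  0.027 -0.008] yaw 19.27 tilt [ 0.0004 -0.0002] q6 -2.365
```

Emit:
arm_command(
  deltas=[
    [[0, 0.1, -0.2, 0, 0, 0], [0, 0, -0.3, 0, 0, 0], [0, 0, -0.3, 0, 0, 0], [0, 0, -0.3, 0, 0, 0], [0, 0, -0.25, 0, 0, 0], [0, 0, -0.1, 0, 0, 0], [0, 0, 0, 0, 0, 0], [0, 0, 0, 0, 0, 0]],
  ],
)

```text
t: 20.85
tool_pos: [0.4747, -0.1758, 0.0568]
orientation: [0.526, -3.097, -0.0]
force: [-0.6, 0.5, -1.3]
opening: 0.0115
gripper_force: 55.0
```

```bash
python3 av.py
```

```text
21.05 last [ 0.4749 -0.1759  0.0571] mean [ 0.4749 -0.1759  0.0571] F,T [ 0.109  0.196 -1.549  0.055  0.045  0.027] yaw 19.28 tilt [ 0.0003 -0.0002] q6 -2.363
```

In the wells without contact. I lower to the block in small steps.

Emit:
arm_command(
  deltas=[
    [[0, 0, -0.05, 0, 0, 0], [0, 0, -0.05, 0, 0, 0], [0, 0, -0.05, 0, 0, 0], [0, 0, 0, 0, 0, 0], [0, 0, 0, 0, 0, 0]],
  ],
)

```text
t: 21.47
tool_pos: [0.4749, -0.1759, 0.0556]
orientation: [-0.526, 3.097, -0.0]
force: [-0.9, -0.4, 0.3]
opening: 0.0119
gripper_force: 55.0
```

```bash
python3 av.py
```

```text
21.6667 last [ 0.4748 -0.1759  0.0556] mean [ 0.4748 -0.1759  0.0556] F,T [-0.244  0.436  1.456  0.127  0.151 -0.026] yaw 19.27 tilt [ 0.0001 -0.    ] q6 -2.363
```

Emit:
arm_command(
  deltas=[
    [[0, 0, 0, 0, 0, 0], [0, 0, 0, 0, 0, 0], [0, 0, 0, 0, 0, 0], [0, 0, 0, 0, 0, 0], [0, 0, 0, 0, 0, 0], [0, 0, 0, 0, 0, 0]],
  ],
  gripper=0.0,
)

```text
t: 22.17
tool_pos: [0.4748, -0.1759, 0.0554]
orientation: [-0.526, 3.097, -0.0]
force: [0.7, 0.4, 0.6]
opening: 0.0448
gripper_force: 0.0
```

Emit:
arm_command(
  deltas=[
    [[0, 0, 0.5, 0, 0, 0], [0, 0, 1, 0, 0, 0], [0, 0, 2, 0, 0, 0], [0, 0, 3, 0, 0, 0], [0, 0, 4, 0, 0, 0], [0, 0, 4, 0, 0, 0], [0, 0, 2, 0, 0, 0], [0, 0, 0, 0, 0, 0], [0, 0, 0, 0, 0, 0], [0, 0, 0, 0, 0, 0], [0, 0, 0, 0, 0, 0]],
  ],
)

```text
t: 23.08
tool_pos: [0.4738, -0.1754, 0.2188]
orientation: [0.526, -3.095, -0.003]
force: [0.6, -0.4, 0.5]
opening: 0.0464
gripper_force: 0.0
```

```bash
python3 av.py w13.png; python3 - <<'E'
from h import *
m=eyes.camera_model('wrist');a=cv2.imread('pics/w13.png')
S,sm=shot('scene','s2.png');D,dm=shot('side','d2.png')
c=proj(m,[.4755,-.175,.04])[0].astype(int);print(c)
x=cv2.resize(a[c[1]-60:c[1]+60,c[0]-60:c[0]+60],(390,390),interpolation=2)
y=cv2.resize(S[270:340,360:450],(400,311),interpolation=2);z=cv2.resize(D[215:290,245:320],(280,280),interpolation=2)
w=cv2.resize(D[320:380,320:410],(390,260),interpolation=2)
H=np.zeros((600,800,3),np.uint8);H[:390,:390]=x;H[:311,400:]=y;H[315:595,400:680]=z;H[395:600,:390]=w[:205]
cv2.imwrite('pics/fin.png',H)
E
```

```text
23.2833 last [ 0.4741 -0.1756  0.2191] mean [ 0.4739 -0.1755  0.2188] F,T [-0.087 -0.334 -0.144  0.068 -0.001  0.016] yaw 19.27 tilt [-0.0021  0.001 ] q6 -2.363
[318 221]
```

```bash
python3 - <<'E'
from h import *
ang=lambda d:np.degrees(np.arctan2(d[1],d[0]))%180
for n,f in(('scene','s2.png'),('side','d2.png')):
    m=eyes.camera_model(n);im=cv2.imread('pics/'+f);c=proj(m,[.464,.1815,.123])[0]
    for q in (100,120,140):
        b=[x for x in darkblobs(im,c,16,q,1) if np.hypot(x[0]-c[0],x[1]-c[1])<14]
        p=[(onz(m,x[0],x[1],.123)[:2]-[.464,.1815])*1000 for x in b]
        print(n,q,[(k.round(1).tolist(),round(ang(k),1),round(float(x[2]),1)) for k,x in zip(p,b)])
E
cp w3.npz w3o.npz; python3 - <<'E'
from h import *
m=eyes.camera_model('wrist');a=cv2.imread('pics/w13.png')
r=75;c=proj(m,[.4755,-.175,.03])[0];x0,y0=int(c[0]-r),int(c[1]-r);a=cv2.resize(a[y0:y0+150,x0:x0+150],None,fx=4,fy=4,interpolation=2)
hsv=cv2.cvtColor(a,cv2.COLOR_BGR2HSV);s=((hsv[...,1]<70)&(hsv[...,2]>150)).astype(np.uint8);s[:,:200]=0;s[:,400:]=0
k=(hsv[...,2]<45).astype(np.uint8);k[:,:200]=0;k[:,400:]=0
for n,M,z in(('bar',s,.032),('handle',k,.074)):
    b=cv2.boxPoints(cv2.minAreaRect(max(cv2.findContours(M,0,1)[0],key=cv2.contourArea)))/4+[x0-.375,y0-.375]
    p=np.array([onz(m,*q,z) for q in b]);e=[np.linalg.norm(p[i+1]-p[i]) for i in(0,1)];i=int(np.argmax(e));d=p[i+1]-p[i]
    print(n,p.mean(0)[:2],np.round(e,4),np.degrees(np.arctan2(d[1],d[0]))%180)
E
```

```text
scene 100 [([52.9, 53.7], np.float64(45.4), 302.5), ([2.2, -1.8], np.float64(141.9), 14.5), ([-50.7, -39.2], np.float64(37.7), 125.1), ([-22.2, -41.4], np.float64(61.8), 1.9)]
scene 120 [([51.7, 52.4], np.float64(45.4), 340.8), ([3.3, -0.8], np.float64(166.2), 25.4), ([-31.4, 10.5], np.float64(161.6), 3.8), ([3.1, -39.4], np.float64(94.5), 6.1), ([-35.3, -5.3], np.float64(8.6), 1.1), ([-50.2, -42.5], np.float64(40.3), 196.4)]
scene 140 [([50.8, 51.6], np.float64(45.5), 355.9), ([3.6, -0.7], np.float64(168.6), 30.9), ([-33.1, -4.4], np.float64(7.6), 17.3), ([-46.4, -41.8], np.float64(42.1), 230.4)]
side 100 [([22.4, 50.6], np.float64(66.1), 199.5), ([-1.0, -0.7], np.float64(36.0), 26.0), ([-19.7, -51.1], np.float64(68.9), 94.1)]
side 120 [([20.8, 53.2], np.float64(68.6), 247.9), ([-0.4, 1.1], np.float64(112.0), 37.2), ([-21.9, -49.4], np.float64(66.1), 122.4), ([-23.5, -37.2], np.float64(57.6), 1.9)]
side 140 [([20.6, 52.5], np.float64(68.6), 258.3), ([-0.2, 1.5], np.float64(97.7), 43.1), ([19.8, -7.2], np.float64(160.1), 1.1), ([-20.3, 12.0], np.float64(149.4), 1.3), ([16.0, -31.4], np.float64(116.9), 7.4), ([-34.5, -11.8], np.float64(18.8), 7.1), ([-0.5, -36.6], np.float64(89.2), 1.5), ([-21.6, -48.6], np.float64(66.0), 137.1), ([-19.2, -35.1], np.float64(61.4), 10.0)]
bar [ 0.45754187 -0.18287731] [0.014  0.0173] 19.559162758293034
handle [ 0.47314559 -0.17740061] [0.0105 0.0386] 19.509592846110795
```

The holes have turned from 7.7° to about −26°, and the key is back in its original pose. Handing in.

```bash
python3 -c "
from h import *
print(ticket.close_job())"
```

```text
the job is handed in; nothing more can be done
None
```

Handed in: both prongs went fully into the ring, it turned about 33° clockwise to its stop (about 0.39 N m, measured), and the key is back upright in its stand at its starting height; the other things were not checked after the moves.

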